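# Set the bottle stop of a labelling jig and push the bottle up to it

## Task

Set up the hand labelling jig for the half bottle lying on its rollers: push the bottle stop inward along its rail until its sprung pin clicks down into the middle of the three notches, then gently push the bottle along the rollers until its foot rests against the stop, with the stop still in that notch. Only push: do not pinch, ram or lift the bottle, the stop or its pin, and leave the other things on the table where they are.

Things in the scene. Friction and masses are not known exactly. Their poses are not given: they have to be found in the camera images.
- jig: hand labelling jig, fixed to the table: grey base plate (x -70 to 155 mm, y -205 to 215 mm, top 16 mm up), two steel rollers along its y, a 116 mm high label roll (x 66 to 158, y -165 to -15 mm) and at x = 88 mm the rail of the bottle stop. Origin on the table midway between the rollers; y runs along rollers, bottle and rail towards the rail's outer end; z up. Roller end brackets are 58 mm high
- stop_travel (a joint): distance of the bottle stop from the middle notch along the rail, m; + is outward (jig +y). 0 = in the middle notch, +0.040 outer notch, -0.040 inner notch; travel -0.062 to +0.075. It is pushed: 2 to 4 N along the flats, 9 to 20 N to climb out of a notch (least when slow); within 5 mm of a notch its sprung pin draws it in by itself. At the start it stands between 0.016 and 0.070
- detent_pin (a joint): height of the stop's sprung detent pin, m: 0 when its nose is down in a notch, 0.0043 when it rides on the flats. Its round head (14 mm across, on the saddle) dips as the pin drops; it works by itself and is not to be pulled up
- stop: the bottle stop: an upright aluminium plate square to the rollers, above them: 56 mm wide (x), 6 mm thick (y 0 to 6 mm), from 60 to 122 mm above the table. Origin at the centre of its bottle-side face, on the bottle's axis, 80 mm up; axes as the jig's. An arm joins its +x edge to the saddle on the rail (centre 88 mm towards +x, 15 mm towards +y; 34 x 30 mm, pin head up to 85 mm). Free room on its outer side
- outer_notch (a point): centre of the outer of three V-notches in the top edge of the stop's rail (16 mm wide along the rail, 5.6 mm deep, 40 mm apart), 44 mm above the table; three strokes on the white strip beside it. The middle of the stop's saddle is over it when joint stop_travel reads +0.040
- middle_notch (a point): centre of the middle of three V-notches in the top edge of the stop's rail (16 mm wide along the rail, 5.6 mm deep, 40 mm apart), 44 mm above the table; two strokes on the white strip beside it. The middle of the stop's saddle is over it when joint stop_travel reads 0
- inner_notch (a point): centre of the inner of three V-notches in the top edge of the stop's rail (16 mm wide along the rail, 5.6 mm deep, 40 mm apart), 44 mm above the table; one stroke on the white strip beside it. The middle of the stop's saddle is over it when joint stop_travel reads -0.040
- bottle: the half bottle to be labelled, filled, no label, green glass, lying on the rollers: 60 mm across, 237 mm long, 0.58 to 0.86 kg, foot towards the stop (its +y, along jig y), 29 mm neck with black foil the other way. Origin on its axis, 75 mm from the foot, 80 mm above the table. It slides lengthwise on the rollers at 2 to 6 N and can roll in place
- bottle_foot (a point): centre of the bottle's flat foot, 60 mm across, the end towards the stop
- bottle_mouth (a point): centre of the flat foil-capped end of the bottle's neck, 29 mm across, 80 mm above the table, free room beyond it: the place to push the bottle towards the stop
- finished_left: a finished, labelled half bottle standing upright, 60 mm across, 237 mm tall, loose; origin at the centre of its foot
- finished_right: another finished half bottle standing upright, same size, loose; origin at the centre of its foot
- tape_roll: a roll of carton tape lying flat, 96 mm across, 48 mm high, loose; origin at the centre of its underside
- squeegee: a flat label squeegee, 100 x 64 x 14 mm, loose; origin at the centre of its underside
- box_cutter: a shut box cutter, 136 x 20 x 17 mm, loose; origin at the centre of its underside
- marker: a felt marker, 135 mm long, 17 mm thick, lying on the near edge of the jig's base plate, loose; origin under its middle
- capsule_pot: a small white pot of foil capsules, 90 mm across, 70 mm high, loose; origin at the centre of its underside
Mind the look-alikes: they are no part of the job. Leave any blue or red look-alike of the bottle alone.

How it is judged (in metres and radians):
On the way:
1. the bottle stop sits in the middle notch, its pin down (value of joint stop_travel between -0.0025 and 0.0025 m and value of joint detent_pin below 0.0015 m), for 0.3 s.
At the end, for the whole second after the job is handed in: the stop is within 2.5 mm of the middle notch with its pin down (below 1.5 mm); the bottle lies along both rollers, at rest, its foot within 3 mm of the stop's plate (all of step 1 and y of bottle_foot in the frame of stop between -0.003 and 0.002 m and x of bottle in the frame of jig between -0.004 and 0.004 m and z of bottle in the frame of jig between 0.0756 and 0.0836 m and angle between the y axis of bottle and the y axis of jig, either way round below 0.05 rad and linear speed of bottle below 0.01 m/s and value of joint detent_pin above -0.003 m); the robot touches nothing.
It fails at once if the bottle is lifted or knocked off the rollers (z of bottle in the frame of jig above 0.0876 m or z of bottle in the frame of jig below 0.0696 m or angle between the y axis of bottle and the y axis of jig, either way round above 0.15 rad).
It fails at once if the detent pin is pulled up by hand (value of joint detent_pin above 0.0085 m).
It fails at once if the bottle is pinched or rammed (over 30 N) (contact force between the fingers and bottle above 30 N).
It fails at once if the stop is pinched or rammed (over 35 N) (contact force between the fingers and stop above 35 N).
It fails at once if another thing on the table is disturbed (moved over 25 mm) (distance of any of finished_left, finished_right, tape_roll, squeegee, box_cutter, marker, capsule_pot from where it was at the start of the episode above 0.025 m).
It also fails if it takes over 58 s, if anything falls off the work surface, if the arm or the gripper's body presses on something with over 40 N, if the wrist force passes 120 N, or if a joint passes its speed limit or range.

## Robot

A 6-joint arm with a two-finger parallel gripper is mounted at the origin on the work surface. World frame = base frame: x ahead of the robot, y to its left, z up, the work surface at z = 0. Lengths are in m, angles in degrees, forces in N, time in s.
With the tool pointing down it reaches from about 0.35 to 0.875 m from the base axis. Payload 4.2 kg.
Tool frame: the origin (TCP) lies midway between the tips of the shut fingers; the grasp point (between the pads) lies 19 mm behind it; y points along the fingers, z is the direction in which the jaws open and shut, and the axes are right-handed (so a half turn about y gives the same grasp; the last joint's range is limited). The gripper opens to 87 mm and grips with 3 to 60 N. Pads are 19 mm wide; open, the fingers measure 117 mm over their backs; the gripper's body (75 mm by 190 mm) begins 51 mm behind the grasp point.
Start: joints at [85.749, 22.042, 0.453, 0, -68.411, -14.817], TCP at [0.204, 0.591, 0.199] pointing down, gripper open.
Joint ranges: [-179.83, 179.83], [-69.29, 118.12], [-61.27, 80.66], [-181.25, 117.63], [-171.15, -9.14], [-177.46, 177.46]. Speed limits (degrees/s): [159.86, 159.86, 180, 180, 180, 180].

## Interface

Orientations are given as [roll, pitch, yaw] about the fixed x, y, z axes, in that order (R = Rz(yaw) Ry(pitch) Rx(roll)).
In Python, from workcell import env gives the robot as it stands. The module is installed in compiled form; this text tells all that it offers. Calls block until the motion is done:
- env.goto(position, orientation): joint-space move of the TCP to a pose.
- env.move_straight(position, rotation=None, rate=0.15, force_limit=None): straight line of the TCP; rotation=None keeps the orientation; rate is the mean speed in m/s. With force_limit (N) it stops when the force on the tool has changed by that much, and returns True; else False.
- env.set_joints(angles): joint-space move.
- env.gripper_to(opening, grasp_force=None): opening from 0.0 (shut) to 1.0 (fully open); grasp_force is the grip in N (None keeps the last); returns when the fingers have stopped.
- env.dwell(seconds).
- env.inverse_kinematics(position, orientation): joint angles nearest the present ones, or None.
- env.read_state(): the state.
- env.grab_frame(name): name is "scene" or "top" or "wrist"; returns a dict with "image" (480x640x3 uint8, blue, green, red), "fx", "fy", "cx", "cy" (pixels), "position" and "orientation" of the camera in the world. Camera axes: x right, y up, looking along -z (the intrinsics and any distortion apply to the point x, -y, -z); pixel columns grow to the right and rows downward; lengths in m; the calibration is good to about 2 mm. A picture is of the moment at which its call begins. There is no depth.
A pose or a line that the arm cannot do raises env.Unreachable and nothing moves.
- env.close_job(): hands the job in, once; it reports no verdict.
Trained networks look in a picture, given as the dict that the camera call returned (one of the last four; its "shot" number tells which), for a name from the list of things; names that differ only in an ending like _2 or _b are one class to them, and where a whole thing is asked for, a point or a joint stands for the part that bears it (a point fixed in the world has none). Each returns a list of dicts, best first, with "score" (0 to 1); they miss things now and then, are a little off and sometimes report something else, mostly with a low value. They report only what shows in the picture. A call takes as long as a camera call. They do not tell look-alikes from the thing itself.
- env.search_frame(picture, thing): "xyz" ([x, y, z] in m, in world coordinates, good to about 4 mm: the middle of the surface that is visible of it).
- env.trace(picture, thing): "mask" (480x640 bool, what is visible of it).
The state is a dict: "clock": time; "joint_positions": joint angles; "qvel": joint speeds; "joint_torque": joint torques, N m; "position": TCP position; "tool_rot": TCP orientation; "force": force on the tool from outside, world axes, zero at the start; "wrist_torque": the same for the moment, N m; "opening": opening from 0.0 (shut) to 1.0 (fully open).
Only numpy, scipy, OpenCV 4.12 (cv2) and the standard library are available. Lean on these libraries where they do the work, as an engineer would, in place of code of your own. Each camera call takes 0.05 s, during which the arm holds its last target.

## Working session

There is one attempt and no reset: what is moved stays moved. The work goes in short steps, each a Python script; the robot and the scene stay as the last script left them, time stands still between calls to the robot, and variables do not carry over. Pictures are saved under pics/ and viewed, and the job is handed in when it is done.

```bash
mkdir -p pics
cat > h.py <<'E'
import numpy as np, cv2
from scipy.spatial.transform import Rotation as R
from workcell import env
def Rm(o):
    o=np.asarray(o,float)
    return R.from_euler('xyz',o,degrees=True).as_matrix()
def proj(f,p):
    p=np.atleast_2d(p); c=(p-np.array(f['position']))@Rm(f['orientation'])
    x,y,z=c[:,0],-c[:,1],-c[:,2]
    return np.c_[f['fx']*x/z+f['cx'], f['fy']*y/z+f['cy']]
def ray(f,u,v,z):
    d=Rm(f['orientation'])@np.array([(u-f['cx'])/f['fx'],-(v-f['cy'])/f['fy'],-1.])
    o=np.array(f['position']); return o+d*(z-o[2])/d[2]
E
python3 - <<'E'
from h import *
s=env.read_state(); print(s)
for n in ('scene','top','wrist'):
    f=env.grab_frame(n); cv2.imwrite(f'pics/a_{n}.png',f['image']); print(n,{k:v for k,v in f.items() if k!='image'})
    for t in ('jig','stop','bottle','bottle_mouth','bottle_foot','detent_pin','middle_notch','outer_notch','inner_notch','finished_left','marker','capsule_pot'):
        if n!='wrist': print(t,[(np.round(d['xyz'],3).tolist(),round(d['score'],2)) for d in env.search_frame(f,t)][:4])
E
```

```text
{'clock': 0.0, 'joint_positions': array([ 8.57492475e+01,  2.20902684e+01,  3.79181647e-01, -2.99205415e-02,
       -6.84121500e+01, -1.48166137e+01]), 'qvel': array([-0.08633591, -0.02177598, -0.0319672 , -0.10248405,  0.01253746,
        0.0708136 ]), 'joint_torque': array([-7.50345625e-04, -3.90666068e+01,  1.87408000e+01,  4.21989128e+00,
        1.10255083e-02, -1.88803856e-04]), 'position': array([0.20393894, 0.59008512, 0.19825837]), 'tool_rot': array([-8.98737497e+01,  4.64180525e-03,  1.60921600e+02]), 'force': array([0.93303665, 0.17398163, 0.14515376]), 'wrist_torque': array([-0.02920357, -0.04248722,  0.02117034]), 'opening': 1.0021318330645912}
scene {'fx': 586.4925347810984, 'fy': 586.4925347810984, 'cx': 319.53017201075085, 'cy': 239.886892973529, 'position': array([ 1.03602996, -0.67397429,  1.00352195]), 'orientation': array([45.94155973, -0.6430497 , 37.86675345]), 'shot': 1}
jig [([0.592, -0.041, 0.021], 0.61)]
stop [([0.571, 0.137, 0.074], 0.64)]
bottle [([0.433, 0.466, 0.04], 0.93), ([0.2, 0.249, 0.043], 0.87), ([0.509, -0.073, 0.097], 0.57)]
bottle_mouth [([0.20
[... 1116 characters left out ...]
 0.62)]
bottle_foot [([0.49, -0.059, 0.098], 0.93), ([0.2, 0.262, 0.05], 0.89), ([0.402, 0.479, 0.051], 0.81)]
detent_pin []
middle_notch [([0.568, 0.035, 0.02], 0.81)]
outer_notch [([0.568, 0.033, 0.019], 0.67), ([0.491, -0.06, 0.105], 0.34)]
inner_notch [([0.566, 0.033, 0.014], 0.79)]
finished_left [([0.655, 0.27, 0.137], 0.98)]
marker [([0.453, -0.023, 0.031], 0.82), ([0.554, -0.271, 0.14], 0.62)]
capsule_pot [([0.368, -0.153, 0.034], 0.89)]
wrist {'fx': 430.2358329909622, 'fy': 430.2358329909622, 'cx': 313.65137776154626, 'cy': 233.83294313885392, 'position': array([0.27878841, 0.56437676, 0.38362259]), 'orientation': array([-1.67835442e+01,  2.49085294e-02, -1.08947913e+02]), 'shot': 3}
```

View pics/a_scene.png

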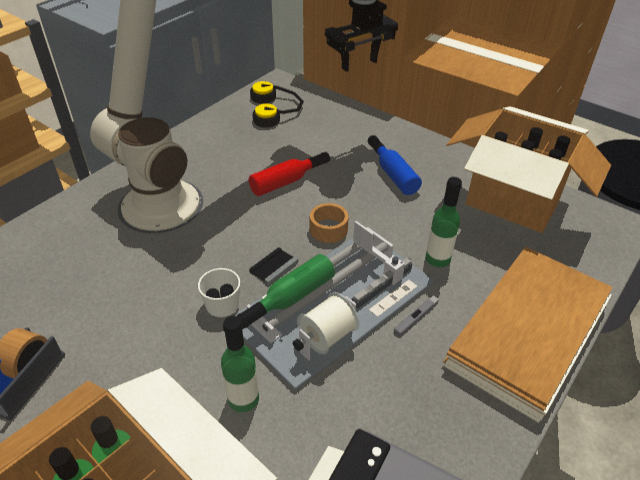

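View pics/a_top.png

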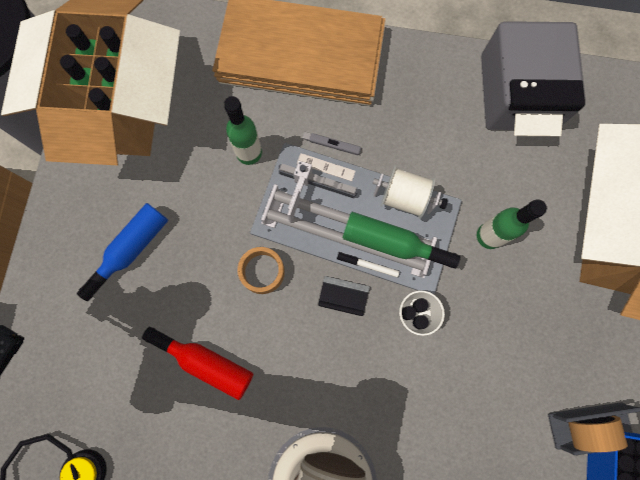

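The scene and top pictures show the green bottle on the jig (top px ~(385,238), neck right). The stop plate is at about (300,190) in top. The red (205,370) and blue (125,250) bottles are look-alikes, and the standing green ones are the finished bottles. The bottle on the rollers is the one meant. I'll enlarge it next.

Run:
```python
from h import *
a=cv2.imread('pics/a_top.png'); cv2.imwrite('pics/a_top_c.png',cv2.resize(a[130:310,235:475],None,fx=3.3,fy=3.3,interpolation=cv2.INTER_CUBIC))
a=cv2.imread('pics/a_scene.png'); cv2.imwrite('pics/a_scene_c.png',cv2.resize(a[210:400,215:455],None,fx=3.1,fy=3.1,interpolation=cv2.INTER_CUBIC))
```

```text
(no output)
```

View pics/a_top_c.png

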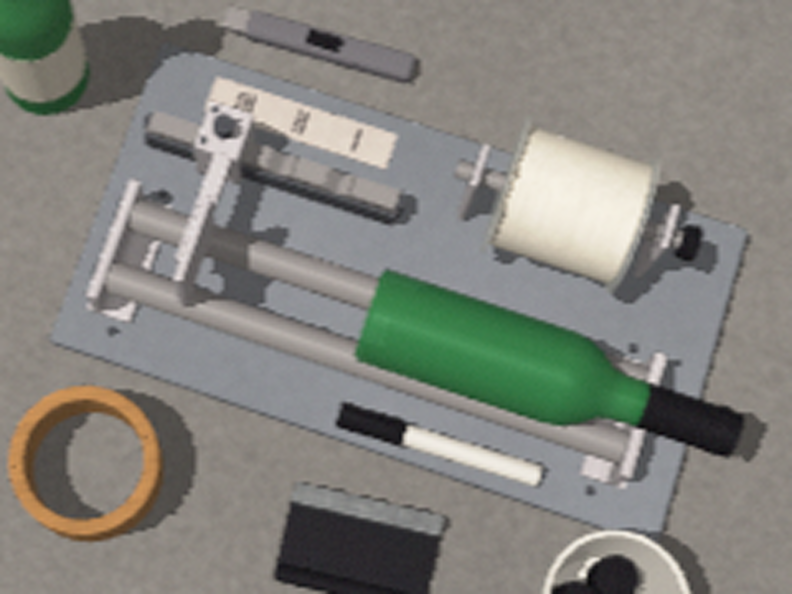

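View pics/a_scene_c.png

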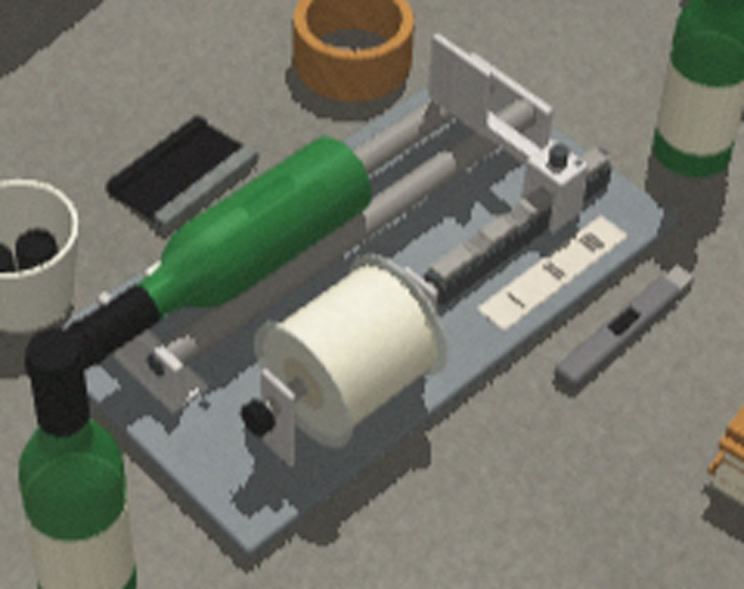

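```bash
cat >> h.py <<'E'
def J(pose,p):
    x,y,a=pose; c,s=np.cos(a),np.sin(a); p=np.atleast_2d(p)
    return np.c_[x+c*p[:,0]-s*p[:,1], y+s*p[:,0]+c*p[:,1], p[:,2]]
E
python3 - <<'E'
from h import *
from scipy.optimize import least_squares
ft=env.grab_frame('top'); fs=env.grab_frame('scene')
T=lambda u,v:(u/3.3+235-.35,v/3.3+130-.35); S=lambda u,v:(u/3.1+215-.35,v/3.1+210-.35)
# fixed
top=[((-.07,.215,.016),T(52,342)),((-.07,-.205,.016),T(665,532)),((.155,-.205,.016),T(748,235))]
sc=[((.155,-.205,.016),S(250,550))]
def model(q):
    P=q[:3]; t=q[3]; r=[]
    for p,uv in top: r.append(proj(ft,J(P,p))[0]-uv)
    for p,uv in sc: r.append(proj(fs,J(P,p))[0]-uv)
    pin=J(P,(.088,q[3],.085))
    r.append(proj(ft,pin)[0]-T(225,121)); r.append(proj(fs,pin)[0]-S(559,150))
    for k,(uv,uvs) in enumerate([(T(356,140),S(516,298)),(T(301,122),S(554,270)),(T(245,100),S(594,242))]):
        p=J(P,(q[4],-.04+.04*k+q[5]*0,q[6])); r.append(proj(ft,p)[0]-uv); r.append(proj(fs,p)[0]-uvs)
    return np.concatenate(r)
a0=0
best=None
for a0 in np.radians(np.arange(0,360,30)):
    s=least_squares(model,[.5,.0,a0,.05,.12,0,.018],loss='soft_l1')
    if best is None or s.cost<best.cost: best=s
s=best
print(s.cost,s.x,np.degrees(s.x[2])); print(np.round(s.fun.reshape(-1,2),1).tolist())
P=s.x[:3]
def inv(P,w):
    c,sn=np.cos(P[2]),np.sin(P[2]); d=w[:2]-P[:2]; return np.array([c*d[0]+sn*d[1],-sn*d[0]+c*d[1],w[2]])
print('pin y top',inv(P,ray(ft,*T(225,121),.085)),'scene',inv(P,ray(fs,*S(559,150),.085)))
print('foot', inv(P,ray(ft,*T(385,272),.08)),inv(P,ray(ft,*T(357,355),.08)),'mouth',inv(P,ray(ft,*T(742,418),.08)))
print('plate', inv(P,ray(ft,*T(180,300),.122)))
np.save('pose.npy',P)
E
```

```text
222.8945984346594 [ 0.51967811  0.04518548  6.14290373  0.11042065  0.13342197 -0.05626486
  0.07694932] 351.96245743153463
[[-14.6, -1.6], [-14.4, -1.7], [-13.9, -8.2], [15.7, -7.8], [-0.2, 2.6], [-0.6, -1.4], [34.5, -1.1], [-18.5, 1.7], [33.0, -1.0], [-17.6, 0.4], [31.9, 0.3], [-17.7, -0.6]]
pin y top [0.09360301 0.11170646 0.085     ] scene [0.09168899 0.10817757 0.085     ]
foot [ 0.03015175 -0.01358871  0.08      ] [-0.02605221 -0.01209086  0.08      ] mouth [ 0.00676291 -0.24923557  0.08      ]
plate [-0.03483466  0.09822774  0.122     ]
```

```bash
cat > fit.py <<'E'
from h import *
from scipy.optimize import least_squares
ft=env.grab_frame('top'); fs=env.grab_frame('scene')
T=lambda u,v:(u/3.3+235-.35,v/3.3+130-.35); S=lambda u,v:(u/3.1+215-.35,v/3.1+210-.35)
top=[((-.07,.215,.016),T(52,342)),((-.07,-.205,.016),T(665,532)),((.155,-.205,.016),T(748,235))]
sc=[((.155,-.205,.016),S(250,550))]
def model(q):
    P=q[:3]; t=q[3]; r=[]
    for p,uv in top: r.append(proj(ft,J(P,p))[0]-uv)
    for p,uv in sc: r.append(proj(fs,J(P,p))[0]-uv)
    pin=J(P,(.088,q[3],.085))
    r.append(proj(ft,pin)[0]-T(225,121)); r.append(proj(fs,pin)[0]-S(559,150))
    for k,(uv,uvs) in enumerate([(T(356,140),S(516,298)),(T(301,122),S(554,270)),(T(245,100),S(594,242))]):
        p=J(P,(q[4],-.04+.04*k+q[5],q[6])); r.append(proj(ft,p)[0]-uv); r.append(proj(fs,p)[0]-uvs)
    return np.concatenate(r)
best=None
for a0 in np.radians(np.arange(0,360,30)):
    s=least_squares(model,[.5,.0,a0,.05,.12,0.08,.018],loss='soft_l1')
    if best is None or s.cost<best.cost: best=s
s=best
print(s.cost,s.x,np.degrees(s.x[2])); print(np.round(s.fun.reshape(-1,2),1).tolist())
P=s.x[:3]
def inv(P,w):
    c,sn=np.cos(P[2]),np.sin(P[2]); d=w[:2]-P[:2]; return np.array([c*d[0]+sn*d[1],-sn*d[0]+c*d[1],w[2]])
print('pin y top',inv(P,ray(ft,*T(225,121),.085)),'scene',inv(P,ray(fs,*S(559,150),.085)))
print('foot', inv(P,ray(ft,*T(385,272),.08)),inv(P,ray(ft,*T(357,355),.08)),'mouth',inv(P,ray(ft,*T(742,418),.08)))
print('plate', inv(P,ray(ft,*T(180,300),.122)))
print('notches top view',[inv(P,ray(ft,*T(*c),.05)) for c in ((265,150),(340,180))])
np.save('pose.npy',s.x)
E
python3 fit.py
```

```text
9.626267325966696 [ 0.51531962  0.01347552 -0.1667367   0.14468717  0.12797801  0.10576493
  0.01980759] -9.55330903428832
[[-0.7, -0.0], [-1.4, 4.9], [1.3, -1.3], [0.1, 1.7], [0.4, 0.9], [0.7, -0.4], [0.4, 0.2], [0.8, 0.2], [0.2, 0.2], [0.9, -0.2], [0.3, 1.4], [0.1, -0.4]]
pin y top [0.08965069 0.14613692 0.085     ] scene [0.08783069 0.14255863 0.085     ]
foot [0.02953595 0.01920717 0.08      ] [-0.02668796  0.01921779  0.08      ] mouth [ 0.01238863 -0.21697591  0.08      ]
plate [-0.03838549  0.12926548  0.122     ]
notches top view [array([0.09129146, 0.11964391, 0.05      ]), array([0.08766948, 0.06653111, 0.05      ])]
```

```bash
sed -i 's/,((-.07,-.205,.016),T(665,532))/,((0,-.217,.08),T(742,418))/' fit.py
cat >> fit.py <<'E'
im=ft['image'].copy(); im2=fs['image'].copy()
def dr(pts,col):
    for f,i in ((ft,im),(fs,im2)):
        q=proj(f,J(P,pts)); cv2.polylines(i,[np.round(q*16).astype(np.int32)],False,col,1,cv2.LINE_AA,4)
dr([(-.07,-.205,.016),(.155,-.205,.016),(.155,.215,.016),(-.07,.215,.016),(-.07,-.205,.016)],(0,0,255))
ys=s.x[3]-.015
dr([(-.028,ys,.06),(.028,ys,.06),(.028,ys,.122),(-.028,ys,.122),(-.028,ys,.06)],(255,0,0))
t=np.linspace(0,6.3,30)
dr(np.c_[.03*np.cos(t),0*t+.019,.08+.03*np.sin(t)],(255,0,255))
dr(np.c_[.0145*np.cos(t),0*t+.019-.237,.08+.0145*np.sin(t)],(255,0,255))
cv2.imwrite('pics/o_t.png',cv2.resize(im[130:310,235:475],None,fx=3.3,fy=3.3)); cv2.imwrite('pics/o_s.png',cv2.resize(im2[210:400,215:455],None,fx=3.1,fy=3.1))
E
python3 fit.py
```

```text
10.624038182694061 [ 0.51537302  0.01334554 -0.16664926  0.1448028   0.12791267  0.10587323
  0.01980711] -9.548299083385537
[[-0.6, -0.0], [-1.5, 5.7], [1.3, -1.4], [0.1, 1.8], [0.4, 0.9], [0.7, -0.4], [0.4, 0.2], [0.8, 0.2], [0.2, 0.2], [0.9, -0.2], [0.3, 1.4], [0.1, -0.4]]
pin y top [0.08958925 0.1462484  0.085     ] scene [0.08776893 0.14267027 0.085     ]
foot [0.02946341 0.01932391 0.08      ] [-0.02676051  0.01933944  0.08      ] mouth [ 0.01229544 -0.21685767  0.08      ]
plate [-0.03844841  0.12938815  0.122     ]
notches top view [array([0.0912277 , 0.11975524, 0.05      ]), array([0.08760108, 0.06664277, 0.05      ])]
```

View pics/o_t.png

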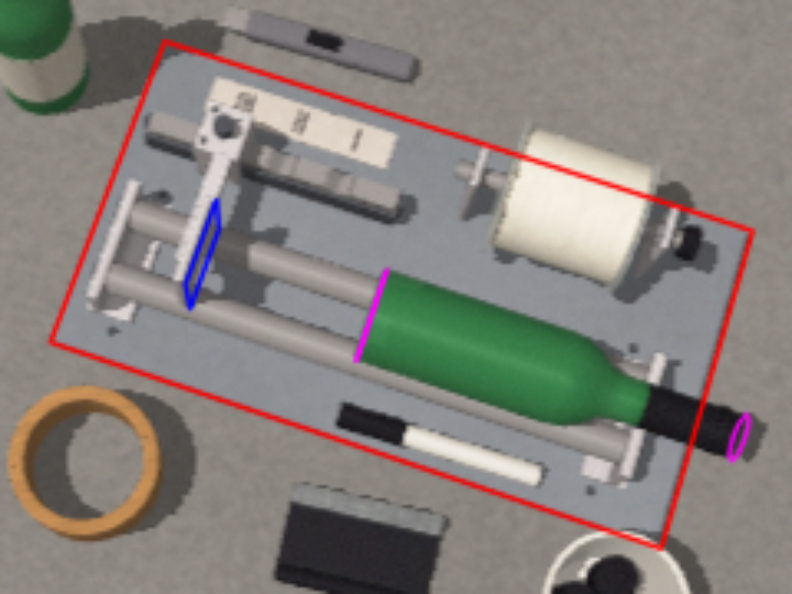

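View pics/o_s.png

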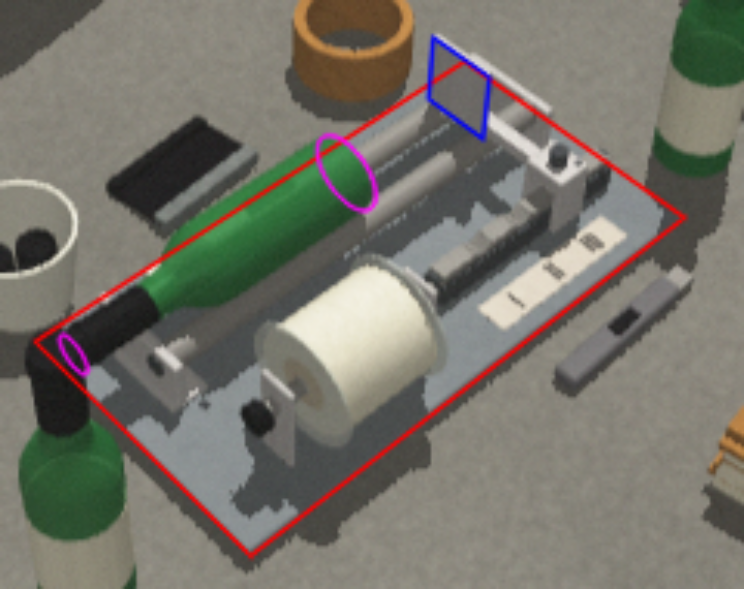

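The overlay is close, but I misread the mouth. The neck end is centred at about (737,431) in the crop. I'll re-read the key features at higher zoom.

Run:
```python
import cv2,numpy as np
a=cv2.imread('pics/a_top.png'); b=cv2.imread('pics/a_scene.png')
g=lambda im,u,v,w=38,h=28,k=10:cv2.resize(im[v-h:v+h,u-w:u+w],None,fx=5.2,fy=5.2,interpolation=cv2.INTER_CUBIC)
def tile(L): 
    o=[]
    for im,u,v in L:
        t=g(im,u,v); cv2.putText(t,f'{u-38},{v-28}',(3,14),0,.5,(0,255,255),1); o.append(t)
    return np.vstack([np.hstack(o[:2]),np.hstack(o[2:])])
cv2.imwrite('pics/t1.png',tile([(a,275,225),(a,445,275),(a,445,205),(a,305,175)]))
cv2.imwrite('pics/t2.png',tile([(b,385,230),(b,400,265),(b,250,325),(b,310,385)]))
```

```text
(no output)
```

View pics/t1.png

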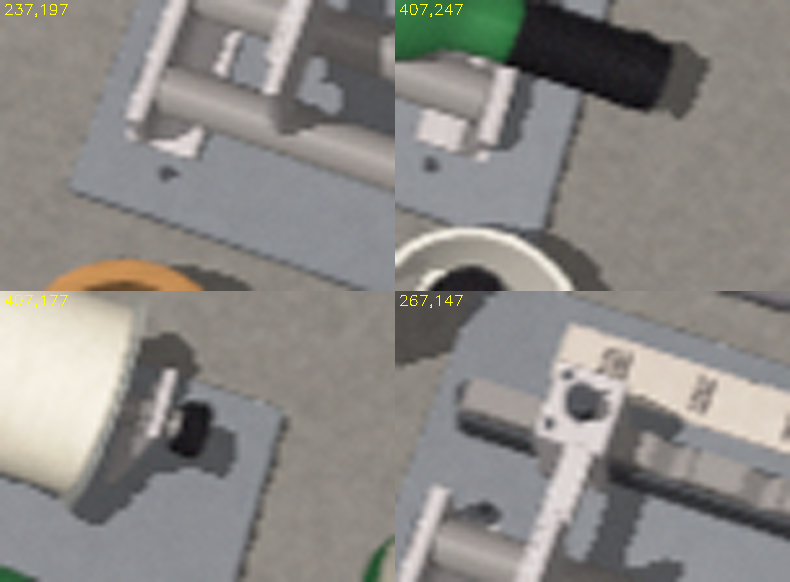

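View pics/t2.png

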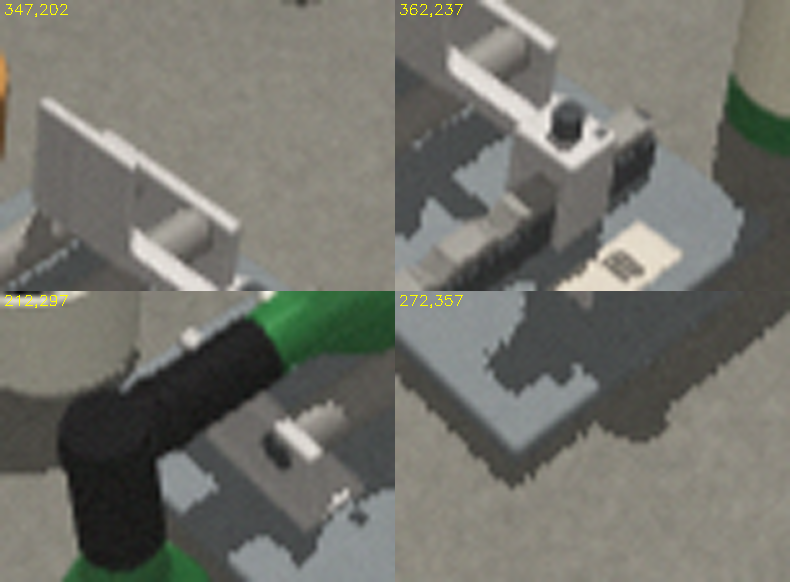

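```bash
cat > fit2.py <<'E'
from h import *
from scipy.optimize import least_squares
ft=env.grab_frame('top'); fs=env.grab_frame('scene')
S=lambda u,v:(u/3.1+215-.35,v/3.1+210-.35)
def model(q):
    P=q[:3]; y=q[3]; b=q[7]; r=[]
    def a(f,p,uv,w=1): r.append((proj(f,J(P,p))[0]-uv)*w)
    a(ft,(-.07,.215,.016),(250.5,233)); a(ft,(-.07,-.205,.016),(436.4,292),.5); a(ft,(.155,-.205,.016),(462.2,201.4))
    a(fs,(.155,-.205,.016),(295.1,388))
    a(ft,(.088,y,.085),(303.5,168.3)); a(fs,(.088,y,.085),(395.1,259.1))
    a(fs,(-.028,y-.015,.122),(355.3,221.2)); a(fs,(.028,y-.015,.122),(372.4,233.7))
    a(ft,(0,b-.237,.08),(459.1,262.2)); a(ft,(.029,b,.084),(351.2,212.1),.7); a(ft,(-.029,b,.084),(343,237.5),.7)
    for k,(u,us) in enumerate([((342.4,172.1),S(516,298)),((326.2,167),S(554,270)),((309.3,161),(406.2,288))]):
        p=(q[4],-.04+.04*k+q[5],.017); a(ft,p,u); a(fs,p,us)
    return np.concatenate(r)
s=least_squares(model,[.515,.013,-.2,.14,.12,0.1,0,.02])
print(s.cost,np.round(s.x,4),np.degrees(s.x[2])); print(np.round(s.fun.reshape(-1,2),1).tolist())
print('travel',s.x[3]-s.x[5]); np.save('pose.npy',s.x)
P=s.x[:3]; im=ft['image'].copy(); im2=fs['image'].copy()
def dr(pts,col):
    for f,i in ((ft,im),(fs,im2)):
        q=proj(f,J(P,pts)); cv2.polylines(i,[np.round(q*16).astype(np.int32)],False,col,1,cv2.LINE_AA,4)
dr([(-.07,-.205,.016),(.155,-.205,.016),(.155,.215,.016),(-.07,.215,.016),(-.07,-.205,.016)],(0,0,255))
ys=s.x[3]-.015
dr([(-.028,ys,.06),(.028,ys,.06),(.028,ys,.122),(-.028,ys,.122),(-.028,ys,.06)],(255,0,0))
t=np.linspace(0,6.3,30)
dr(np.c_[.03*np.cos(t),0*t+s.x[7],.08+.03*np.sin(t)],(255,0,255))
dr(np.c_[.0145*np.cos(t),0*t+s.x[7]-.237,.08+.0145*np.sin(t)],(255,0,255))
cv2.imwrite('pics/p_t.png',cv2.resize(im[130:310,235:475],None,fx=3.3,fy=3.3)); cv2.imwrite('pics/p_s.png',cv2.resize(im2[210:400,215:455],None,fx=3.1,fy=3.1))
E
python3 fit2.py
```

```text
9.139539477557136 [ 5.151e-01  1.340e-02 -1.697e-01  1.446e-01  1.276e-01  1.066e-01
  3.000e-04  1.840e-02] -9.722990745572623
[[-0.7, 0.1], [-0.9, 2.1], [0.5, -1.4], [-0.2, 0.7], [-0.0, -1.1], [0.5, -1.3], [-1.1, 0.5], [-0.1, 0.8], [-0.5, 0.5], [0.4, -0.0], [-0.0, 0.4], [0.3, 0.8], [0.6, 0.8], [-0.4, 0.4], [0.8, 0.4], [-0.3, 0.9], [0.1, 0.0]]
travel 0.038079775339989394
```

View pics/p_t.png

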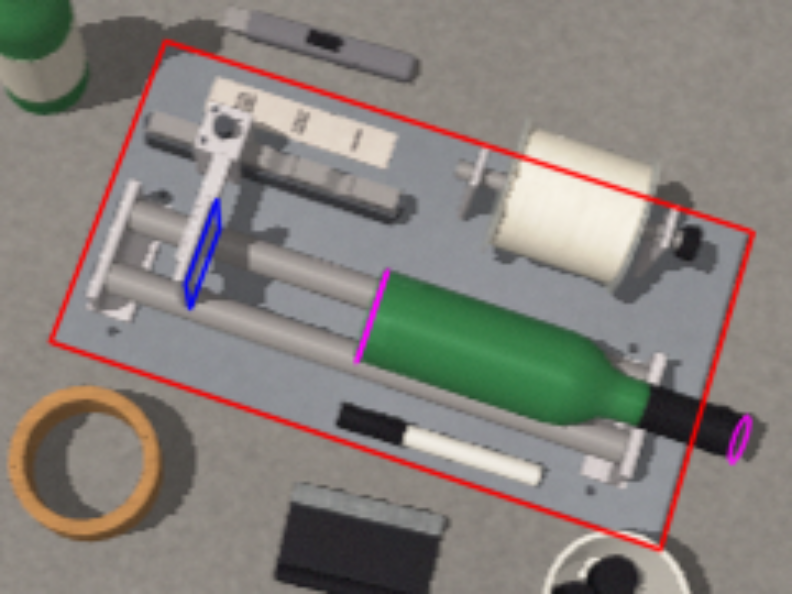

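View pics/p_s.png

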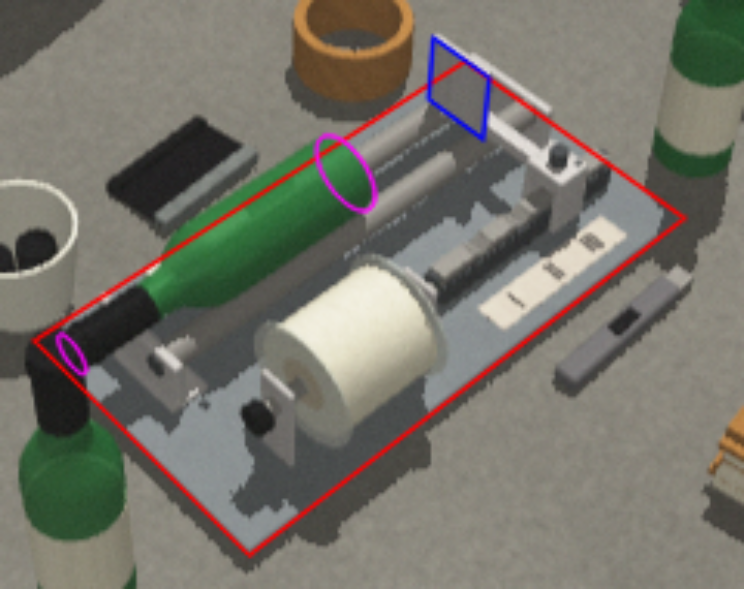

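Pose check: jig at about (0.515, 0.013) with yaw −9.7°, and the overlay agrees to about 2 mm. The stop sits at about +0.038, which looks like the outer notch. The bottle foot is at jig y ≈ 0.018. Next I'll locate the tall obstacles for clearance.

```bash
cat >> h.py <<'E'
Q=np.load('pose.npy'); P0=Q[:3]
def inv(w,P=P0):
    c,sn=np.cos(P[2]),np.sin(P[2]); d=np.array(w[:2])-P[:2]; return np.array([c*d[0]+sn*d[1],-sn*d[0]+c*d[1],w[2]])
E
python3 - <<'E'
from h import *
f=env.grab_frame('top'); g=env.grab_frame('scene')
from scipy.optimize import least_squares
for n,uvb,uvt,su in (('left',(246,157),(233,103),(453,181)),('right',(487,240),(538,207),(235,325))):
    # base: top-view visible foot approx ; top of neck at z=.237
    def r(q): return np.concatenate([proj(f,[q[0],q[1],.237])[0]-uvt, proj(g,[q[0],q[1],.237])[0]-su])
    s=least_squares(r,[.6,0]); print(n,s.x,s.fun,inv([*s.x,0]))
R0=Rm(env.read_state()['tool_rot']); print(np.round(R0,2))
w=env.grab_frame('wrist'); print('cam in tool',R0.T@(np.array(w['position'])-env.read_state()['position']))
a=P0[2]
for name,(p,dirx) in {'stop':((.012,.165,.085),0),'mouth':((0,-.26,.08),0)}.items():
    for sgn in (1,-1):
      for jaw in ('x','y'):
        z=np.array([np.cos(a),np.sin(a),0]) if jaw=='x' else np.array([-np.sin(a),np.cos(a),0]); z=z*sgn; y=np.array([0,0,-1.]); x=np.cross(y,z)
        M=np.c_[x,y,z]; o=R.from_matrix(M).as_euler('xyz',degrees=True)
        ik=env.inverse_kinematics(J(P0,p)[0],o); print(name,jaw,sgn,o.round(2),None if ik is None else np.round(ik,1), 'cam dir jig', inv(np.array([*(P0[:2]-x[:2]),0])).round(2))
E
```

```text
left [0.66924619 0.27434181] [0.3830047  1.23167332 1.35728125 0.00929302] [0.1079043  0.28324309 0.        ]
right [ 0.56809948 -0.28522183] [ 0.72735484 -1.38579861 -0.71015848 -1.56316278] [ 0.10271233 -0.28536501  0.        ]
[[-0.95  0.   -0.33]
 [ 0.33 -0.   -0.95]
 [-0.   -1.    0.  ]]
cam in tool [-0.07915619 -0.18425758  0.00050267]
stop x 1 [-90.     0.   -99.72] [ 33.4  23.9 -14.6   0.  -51.5 136.9] cam dir jig [0. 1. 0.]
stop y 1 [-90.     0.    -9.72] [  33.4   23.9  -14.6   -0.   -51.5 -133.1] cam dir jig [-1.  0.  0.]
stop x -1 [-90.     0.    80.28] [ 33.4  23.9 -14.6   0.  -51.5 -43.1] cam dir jig [-0. -1.  0.]
stop y -1 [-90.     0.   170.28] [ 33.4  23.9 -14.6   0.  -51.5  46.9] cam dir jig [1. 0. 0.]
mouth x 1 [-90.     0.   -99.72] None cam dir jig [0. 1. 0.]
mouth y 1 [-90.     0.    -9.72] [ -9.7  19.9 -22.1  -0.  -48.  -90. ] cam dir jig [-1.  0.  0.]
mouth x -1 [-90.     0.    80.28] [ -9.7  19.9 -22.1   0.  -48.    0. ] cam dir jig [-0. -1.  0.]
mouth y -1 [-90.     0.   170.28] [ -9.7  19.9 -22.1   0.  -48.   90. ] cam dir jig [1. 0. 0.]
```

Plan for the stop: fingers shut, jaw axis along jig x, descend outboard of the plate, then push along −y.

Run:
```python
from h import *
O=[-90,0,80.277]
env.gripper_to(0.0,20)
p=env.read_state()['position']
env.move_straight([p[0],p[1],.27],rate=.3)
env.goto(J(P0,(.008,.168,.27))[0],O)
f=env.grab_frame('wrist'); cv2.imwrite('pics/b_w.png',f['image'])
env.move_straight(J(P0,(.008,.168,.085))[0],rate=.15,force_limit=15)
for n in ('top','scene'):
    f=env.grab_frame(n); cv2.imwrite(f'pics/b_{n}.png',f['image'][130:330,200:470] if n=='top' else f['image'][170:400,215:475])
s=env.read_state(); print(s['clock'],inv(s['position']),s['force'],s['tool_rot'],s['opening'])
a=cv2.resize(cv2.imread('pics/b_top.png'),(396,293)); b=cv2.resize(cv2.imread('pics/b_scene.png'),(400,354)); c=np.zeros((600,800,3),np.uint8); c[:293,:396]=a;c[:354,400:]=b; c[300:,:400]=cv2.resize(cv2.imread('pics/b_w.png'),(400,300)); cv2.imwrite('pics/b.png',c)
```

```text
7.2917 [0.00847432 0.16842716 0.08597057] [-0.38823676 -0.66681502  0.37180144] [-9.00867861e+01 -7.53001160e-02  8.02816472e+01] 0.005712909587870346
```

View pics/b.png

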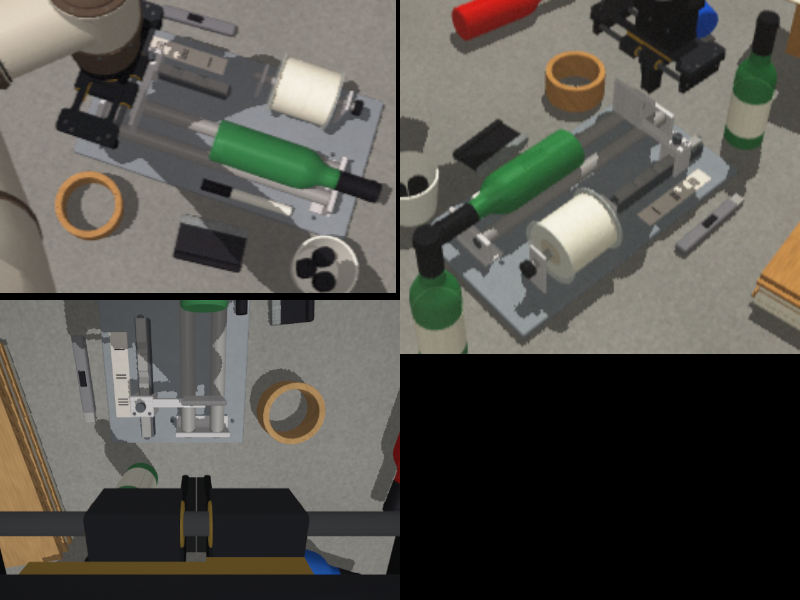

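The fingers are shut and lowered behind the plate, and nothing has been touched. I'll push gently now.

```bash
cat >> h.py <<'E'
def st(t=''):
    s=env.read_state(); a=P0[2]; F=s['force']; print(t,round(s['clock'],2),inv(s['position']).round(4),'Fjig',np.round([np.cos(a)*F[0]+np.sin(a)*F[1],-np.sin(a)*F[0]+np.cos(a)*F[1],F[2]],1)); return s
def shots(tag,ex=()):
    c=np.zeros((600,800,3),np.uint8)
    w=env.grab_frame('wrist')['image']; t=env.grab_frame('top')['image'][130:310,235:475]; s=env.grab_frame('scene')['image'][190:400,215:455]
    c[:300,:400]=cv2.resize(t,(400,300)); c[:350,400:]=cv2.resize(s,(400,350)); c[300:,:400]=cv2.resize(w,(400,300)); cv2.imwrite(f'pics/{tag}.png',c)
E
python3 - <<'E'
from h import *
z=.085
print(env.move_straight(J(P0,(.008,.125,z))[0],rate=.02,force_limit=3)); st('contact')
E
```

```text
True
contact 8.43 [0.008  0.1482 0.0848] Fjig [-0.3  0.9  1.9]
```

Run:
```python
from h import *
z=.085
for y in (.144,.140,.136,.132,.128,.124,.120,.116):
    r=env.move_straight(J(P0,(.008,y,z))[0],rate=.012,force_limit=27); st(f'{y} {r}')
    if r: break
shots('c')
```

```text
0.144 False 8.92 [0.0081 0.1471 0.0847] Fjig [-2.6 10.1 -1.4]
0.14 False 9.4 [0.008  0.1418 0.0847] Fjig [-1.5  5.2 -1.2]
0.136 False 9.88 [0.0079 0.1364 0.0847] Fjig [ 0.2  4.  -2.1]
0.132 False 10.37 [0.0079 0.1315 0.085 ] Fjig [ 0.1  2.5 -2.2]
0.128 False 10.85 [0.0079 0.1276 0.085 ] Fjig [-0.5  2.6 -2. ]
0.124 False 11.33 [0.0079 0.1237 0.085 ] Fjig [-0.1  2.3 -2.1]
0.12 False 11.82 [0.008  0.1197 0.085 ] Fjig [ 0.1  2.4 -2.2]
0.116 False 12.3 [0.008  0.1152 0.0852] Fjig [ 0.2 -0.7  0.1]
```

View pics/c.png

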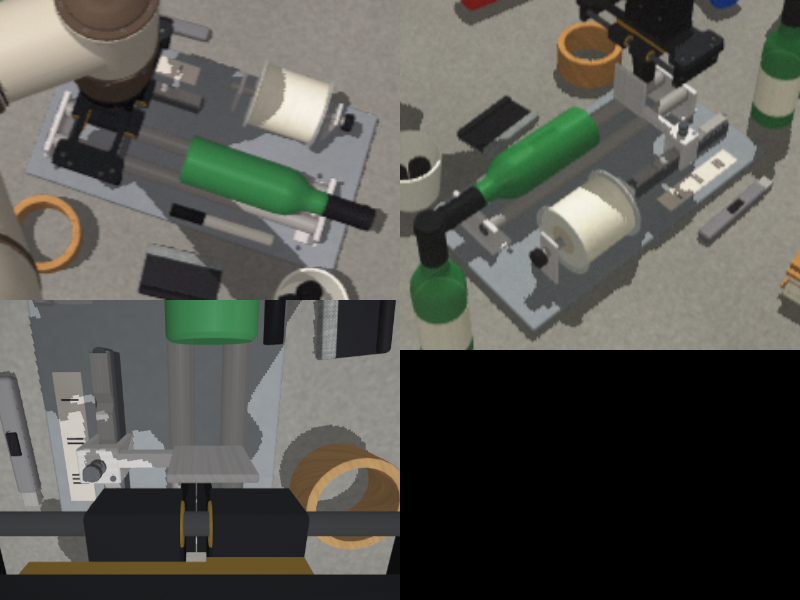

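The force dropped from +2.4 N to about 0 at y=.115, so the pin has evidently drawn the stop in. I'll do a light touch to see where it now stands.

Run:
```python
from h import *
z=.085
print(env.move_straight(J(P0,(.008,.104,z))[0],rate=.01,force_limit=4)); st('touch')
env.move_straight(J(P0,(.008,.13,z))[0],rate=.08); st('back')
env.move_straight(J(P0,(.008,.165,z))[0],rate=.15)
env.move_straight(J(P0,(.008,.165,.27))[0],rate=.25); st()
f=env.grab_frame('wrist');cv2.imwrite('pics/d_w.png',f['image'])
w=J(P0,[(.088,Q[5]+.040,.085),(.088,Q[5],.085)]); print('expected pin px',proj(f,w))
g=env.grab_frame('scene'); cv2.imwrite('pics/d_s.png',cv2.resize(g['image'][210:330,340:470],None,fx=5,fy=5)); print('scene',(proj(g,w)-[340,210])*5)
```

```text
True
touch 13.27 [0.0079 0.1083 0.0847] Fjig [0.3 1.2 0.5]
back 13.69 [0.0078 0.1305 0.0847] Fjig [ 0.  -0.3 -0.3]
 14.97 [0.0071 0.1642 0.2683] Fjig [-0.4 -0.1 -0.4]
expected pin px [[217.80613629 179.62519299]
 [214.7353946  131.86062162]]
scene [[281.02319319 236.6622068 ]
 [218.48859962 280.9659819 ]]
```

View pics/d_s.png

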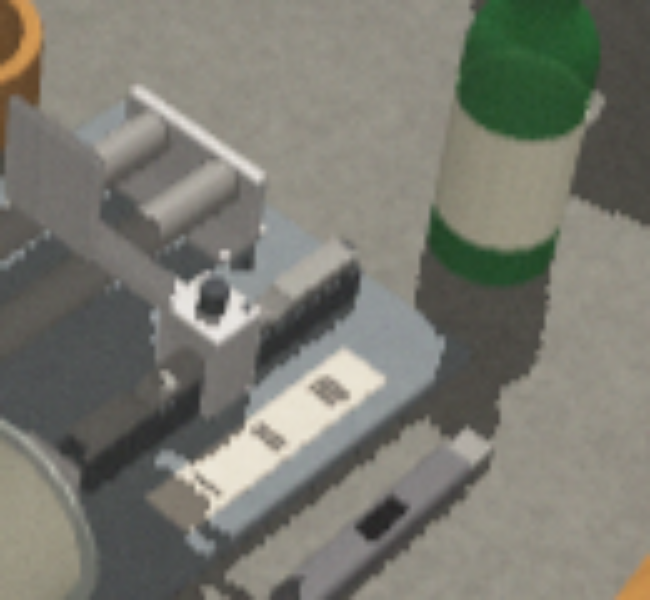

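View pics/d_w.png

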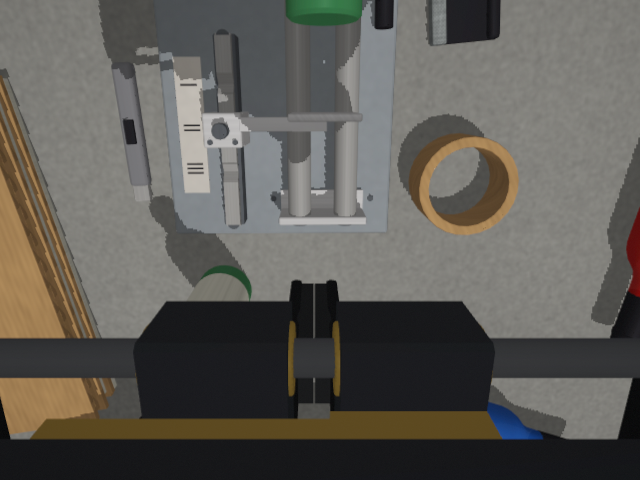

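The touch point was y=.1083, exactly 40 mm in from the first contact (.148). The pin head at wrist px (220,130) sits beside the two strokes, close to the predicted (215,132), so the stop is in the middle notch. Next is the bottle. I'll turn the jaw axis along y so the gripper body stays clear of finished_right.

Run:
```python
from h import *
O=[-90,0,-9.723]
env.move_straight(J(P0,(.008,.165,.31))[0],rate=.25)
env.goto(J(P0,(0,-.275,.31))[0],O); st()
env.move_straight(J(P0,(0,-.275,.13))[0],rate=.15,force_limit=15)
shots('e'); st()
f=env.grab_frame('top'); print(proj(f,J(P0,[(0,-.219,.08)])))
```

```text
16.99 [ 3.000e-04 -2.743e-01  3.098e-01] Fjig [ 0.4  0.1 -0.8]
 18.49 [ 0.0005 -0.275   0.1308] Fjig [0.5 0.3 0.6]
[[458.79043698 262.78424112]]
```

View pics/e.png

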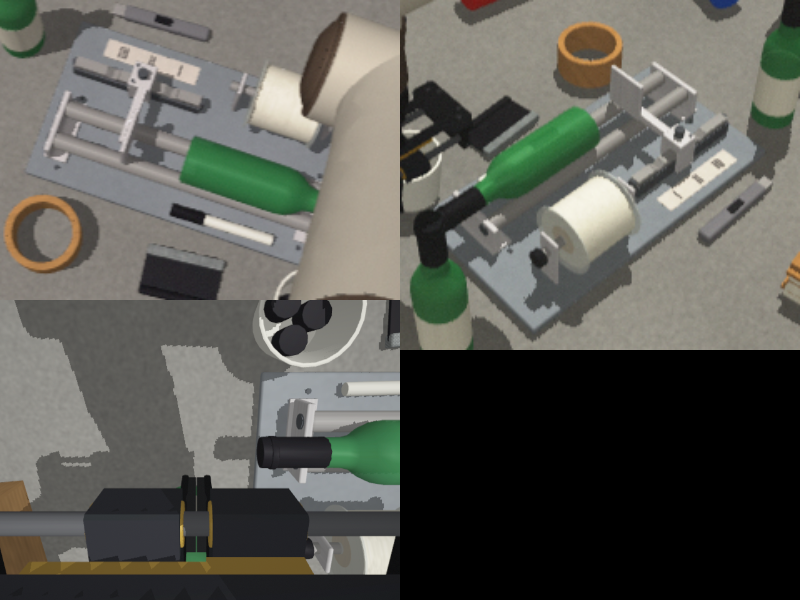

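The wrist view shows the mouth ahead of the fingers with the space around it free. I'll lower and make contact.

Run:
```python
from h import *
z=.072
print(env.move_straight(J(P0,(0,-.275,z))[0],rate=.1,force_limit=10)); st()
print(env.move_straight(J(P0,(0,-.215,z))[0],rate=.02,force_limit=2.5)); st('contact')
shots('f')
```

```text
False
 19.27 [ 0.0005 -0.2751  0.0724] Fjig [0.8 0.3 0.3]
False
contact 22.43 [-0.     -0.2151  0.072 ] Fjig [-0.1  0.2  0.1]
```

View pics/f.png

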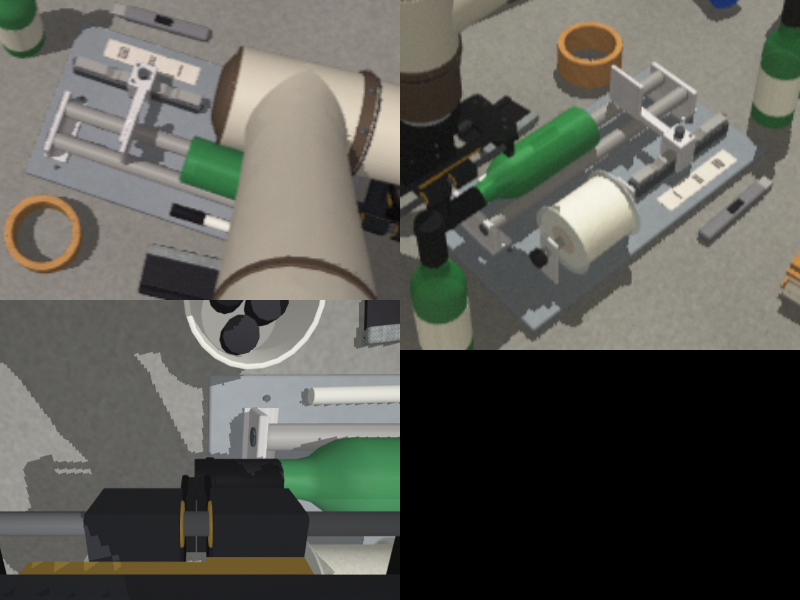

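No contact force yet, although contact was expected by now. I'll project the expected points into the wrist view before going on.

Run:
```python
from h import *
f=env.grab_frame('wrist'); im=f['image'].copy(); st()
for p,c in (((0,-.219,.08),(0,0,255)),((0,-.215,.072),(255,255,0)),((-.0145,-.219,.08),(0,255,255)),((.0145,-.219,.08),(0,255,255))):
    q=proj(f,J(P0,p))[0]; print(p,q.round(1)); cv2.circle(im,tuple(int(v) for v in q),2,c,-1)
cv2.imwrite('pics/g.png',cv2.resize(im[200:420,180:480],None,fx=2.6,fy=2.6))
g=env.grab_frame('scene'); cv2.imwrite('pics/g2.png',cv2.resize(g['image'][230:360,200:350],None,fx=4.5,fy=4.5))
```

```text
22.62 [-0.    -0.215  0.072] Fjig [-0.2  0.4 -0.1]
(0, -0.219, 0.08) [305.1 291.3]
(0, -0.215, 0.072) [314.1 284.1]
(-0.0145, -0.219, 0.08) [305.  260.8]
(0.0145, -0.219, 0.08) [305.3 320.5]
```

View pics/g.png

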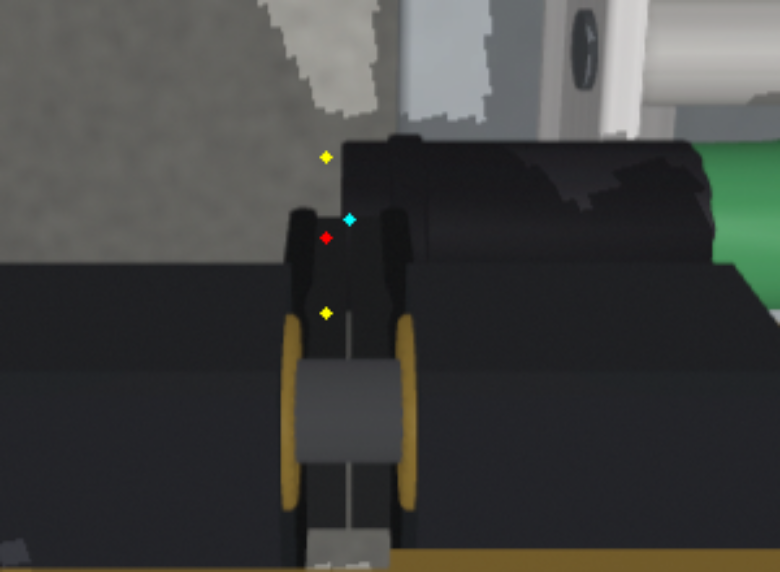

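View pics/g2.png

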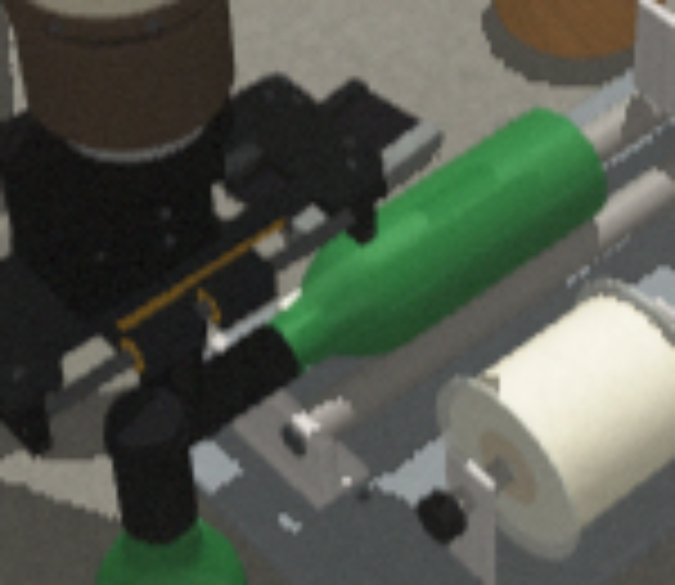

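```bash
python3 - <<'E'
from h import *
f=env.grab_frame('wrist'); s=env.read_state(); M=Rm(s['tool_rot']); p=s['position']
for x in (-.0095,-.005,0):
    for y in (-.03,-.02,-.01,0,.01):
        print(x,y,proj(f,p+M@np.array([x,y,0]))[0].round(1),proj(f,p+M@np.array([x,y,.011]))[0].round(1))
fs=env.grab_frame('scene'); im=fs['image'].copy()
for z in (.072,.09,.11): 
  q=proj(fs,J(P0,[(0,-.226,z),(0,-.204,z)])); print(z,((q-[200,230])*4.5).round(0).tolist())
E
python3 -c "
import cv2
a=cv2.imread('pics/b_w.png')[250:420,220:420]; a=cv2.convertScaleAbs(a,alpha=2.5,beta=20); cv2.imwrite('pics/b_wz.png',cv2.resize(a,None,fx=3.5,fy=3.5))"
```

```text
-0.0095 -0.03 [314.1 292.5] [342.3 292.6]
-0.0095 -0.02 [314.1 282.3] [340.7 282.4]
-0.0095 -0.01 [314.1 273.2] [339.3 273.2]
-0.0095 0 [314.  264.9] [338.1 265. ]
-0.0095 0.01 [314.  257.5] [336.9 257.5]
-0.005 -0.03 [314.1 303. ] [342. 303.]
-0.005 -0.02 [314.1 292.3] [340.5 292.4]
-0.005 -0.01 [314.1 282.7] [339.1 282.8]
-0.005 0 [314.  274.1] [337.9 274.1]
-0.005 0.01 [314.  266.2] [336.8 266.3]
0 -0.03 [314.1 314.5] [341.8 314.5]
0 -0.02 [314.1 303.3] [340.3 303.3]
0 -0.01 [314.  293.2] [338.9 293.2]
0 0 [314.  284.1] [337.7 284.1]
0 0.01 [314.  275.8] [336.6 275.9]
0.072 [[158.0, 442.0], [198.0, 416.0]]
0.09 [[154.0, 417.0], [195.0, 390.0]]
0.11 [[150.0, 388.0], [191.0, 361.0]]
```

View pics/b_wz.png

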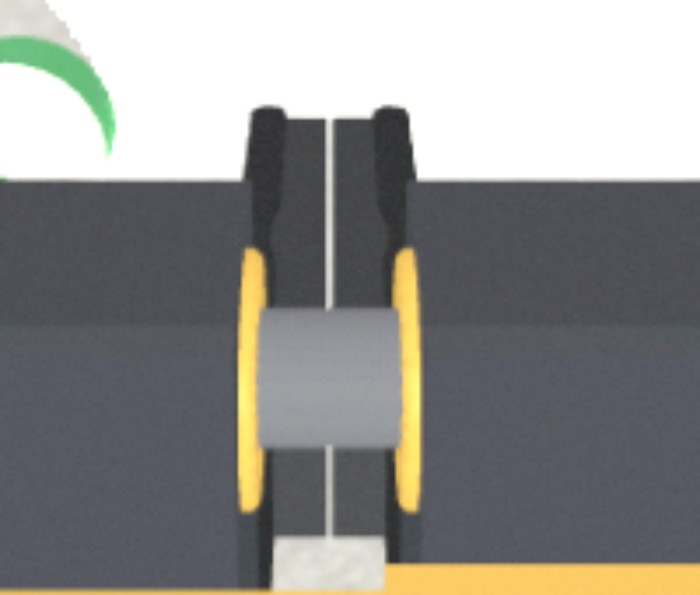

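The wrist view suggests the finger tips end about 10–19 mm higher than the TCP point I assumed, so they passed over the neck. I'll check that against the earlier scene picture (b), then retry lower.

Run:
```python
from h import *
f=env.grab_frame('scene')
b=cv2.imread('pics/b_scene.png'); o=np.array([215,170])
im=cv2.resize(b[20:110,110:230],None,fx=6.5,fy=6.5,interpolation=cv2.INTER_CUBIC)
for z,c in ((.086,(0,0,255)),(.096,(0,255,0)),(.106,(255,0,0))):
    for x in (-.003,.008,.019):
        q=(proj(f,J(P0,(x,.168,z)))[0]-o-[110,20])*6.5; cv2.circle(im,tuple(int(v) for v in q),3,c,-1)
cv2.imwrite('pics/b_z.png',im)
```

```text
(no output)
```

View pics/b_z.png

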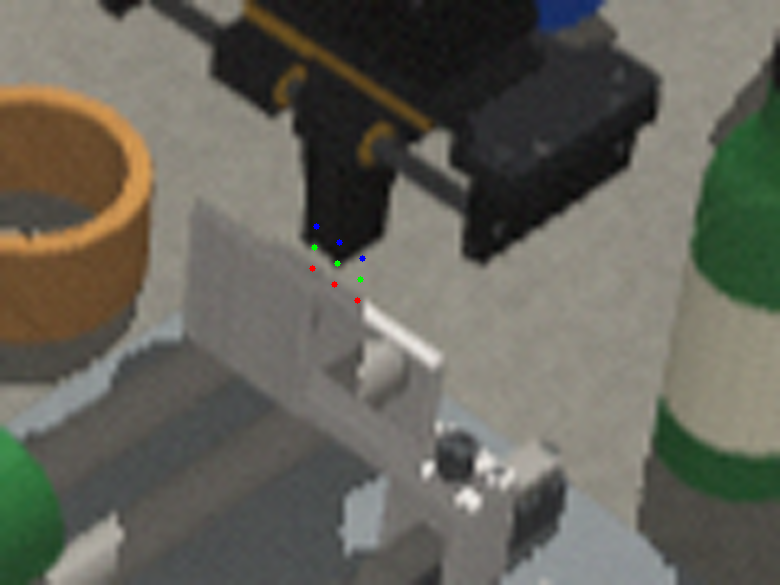

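Both views agree that the physical tips sit about 20 mm above the reported TCP. With TCP z=.054 the tips are at about .074, which faces the mouth (.066–.094) and clears the 58 mm bracket. I'll back off, lower and retry.

Run:
```python
from h import *
z=.054
env.move_straight(J(P0,(0,-.217,.085))[0],rate=.1)
env.move_straight(J(P0,(0,-.248,.085))[0],rate=.15)
print(env.move_straight(J(P0,(0,-.248,z))[0],rate=.1,force_limit=6)); st()
print(env.move_straight(J(P0,(0,-.215,z))[0],rate=.02,force_limit=2)); st('contact')
f=env.grab_frame('wrist'); cv2.imwrite('pics/h.png',cv2.resize(f['image'][200:420,180:480],None,fx=2.6,fy=2.6))
```

```text
False
 23.93 [ 1.000e-04 -2.477e-01  5.390e-02] Fjig [ 0.6 -0.3 -0.8]
True
contact 25.02 [-0.0005 -0.2251  0.0536] Fjig [0.4 0.1 0.1]
```

View pics/h.png

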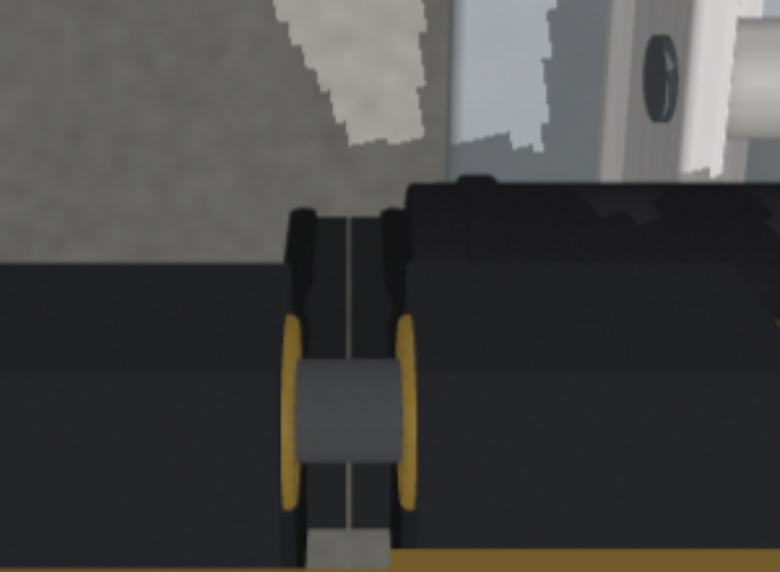

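The fingers are at the mouth face now, with contact at TCP y=−.225. I'll push smoothly most of the way, then slowly.

Run:
```python
from h import *
z=.054
for y,r in ((-.215,.02),(-.195,.03),(-.175,.03),(-.165,.025)):
    q=env.move_straight(J(P0,(0,y,z))[0],rate=r,force_limit=9); st(f'{y} {q}')
    if q: break
shots('i')
```

```text
-0.215 False 25.73 [-0.0007 -0.2158  0.0537] Fjig [ 0.1 -5.1 -2.4]
-0.195 False 26.55 [-0.0004 -0.1953  0.0538] Fjig [-1.2 -5.  -1. ]
-0.175 False 27.37 [-0.0002 -0.175   0.0539] Fjig [-0.5 -2.8 -1.1]
-0.165 False 27.92 [-0.    -0.165  0.054] Fjig [-0.  -3.5 -0.8]
```

View pics/i.png

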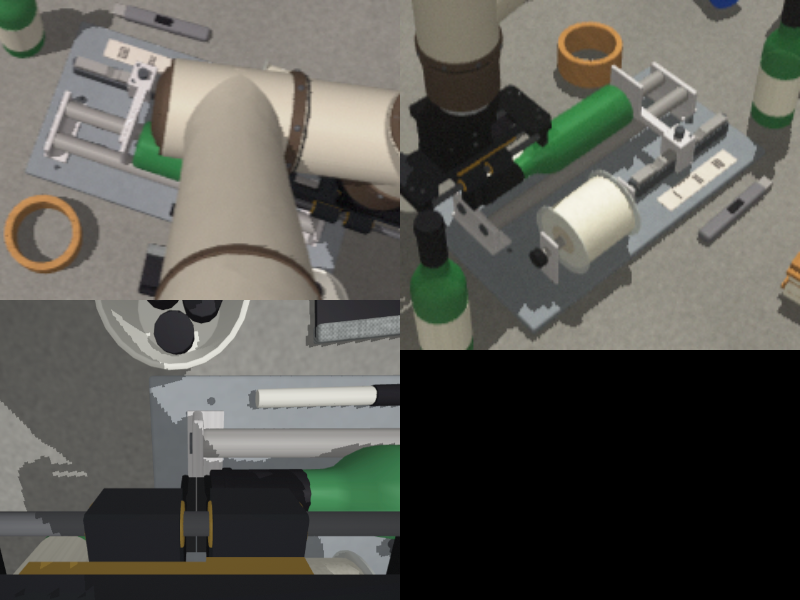

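Force is steady at about 3–5 N sliding, and the foot is nearing the plate. Now slow 2 mm steps, watching for the force to rise.

Run:
```python
from h import *
z=.054
y=-.165
while y<-.146:
    y+=.002
    q=env.move_straight(J(P0,(0,y,z))[0],rate=.01,force_limit=3.5); s=st(f'{y:.3f} {q}')
    a=P0[2];F=s['force']; fy=-np.sin(a)*F[0]+np.cos(a)*F[1]
    if q or fy<-7: break
shots('k')
g=env.grab_frame('scene'); cv2.imwrite('pics/k_s.png',cv2.resize(g['image'][200:320,310:440],None,fx=5,fy=5))
```

```text
-0.163 False 28.42 [-0.     -0.1632  0.054 ] Fjig [-0.7 -4.7 -0.8]
-0.161 False 28.77 [-1.000e-04 -1.611e-01  5.400e-02] Fjig [-0.2 -4.6 -0.4]
-0.159 False 29.12 [-0.     -0.1591  0.054 ] Fjig [-0.2 -5.1 -1.6]
-0.157 False 29.47 [-1.000e-04 -1.571e-01  5.400e-02] Fjig [-0.2 -5.1 -1.3]
-0.155 False 29.82 [-1.000e-04 -1.551e-01  5.400e-02] Fjig [ 0.3 -5.4 -0.3]
-0.153 True 30.02 [-0.0011 -0.155   0.0535] Fjig [ 0.7 -0.   0.5]
```

View pics/k_s.png

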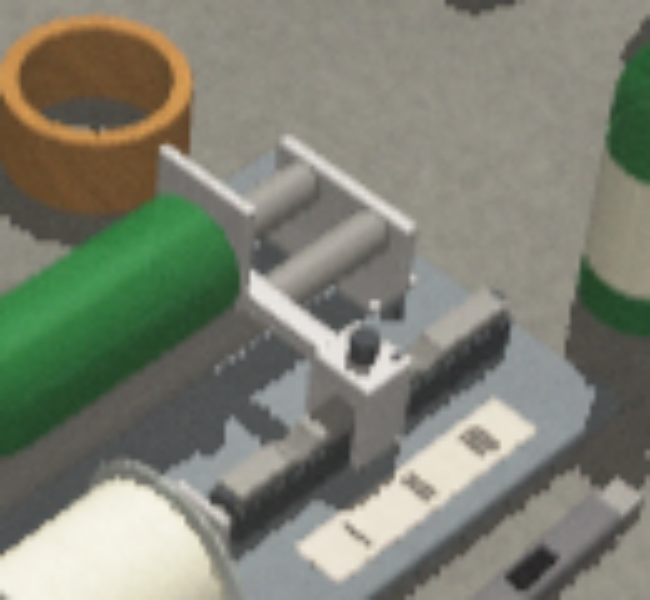

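The push stopped at y=−.155, where I predicted the foot would meet the plate. The picture shows the foot at the plate with no visible gap. I'll press once more lightly, with a 9 N limit (about 5 N of that is bottle friction), to confirm.

Run:
```python
from h import *
z=.054
q=env.move_straight(J(P0,(0,-.149,z))[0],rate=.008,force_limit=9); st(f'{q}')
env.move_straight(J(P0,(0,-.165,z))[0],rate=.05); st('back')
env.move_straight(J(P0,(0,-.165,.075))[0],rate=.1)
env.move_straight(J(P0,(0,-.25,.1))[0],rate=.2)
env.move_straight(J(P0,(0,-.27,.31))[0],rate=.25); 
env.goto(J(P0,(-.22,-.2,.33))[0],[-90,0,-9.7]); st()
w=J(P0,[(.088,Q[5],.085)])
for n,(x0,y0) in (('scene',(310,200)),('top',(260,140))):
    g=env.grab_frame(n); cv2.imwrite(f'pics/l_{n}.png',cv2.resize(g['image'][y0:y0+120,x0:x0+140],None,fx=5,fy=5,interpolation=cv2.INTER_CUBIC)); print(n,(proj(g,w)-[x0,y0])*5)
    cv2.imwrite(f'pics/lf_{n}.png',g['image'])
```

```text
True 30.72 [-0.0025 -0.155   0.053 ] Fjig [ 1.2 -1.3  1. ]
back 31.07 [-0.     -0.1653  0.0539] Fjig [-0.2 -0.1 -0.5]
 33.94 [-0.2193 -0.1999  0.3298] Fjig [ 0.6 -0.4 -0.1]
scene [[368.48859962 330.9659819 ]]
top [[303.06801972 164.27609653]]
```

View pics/l_scene.png

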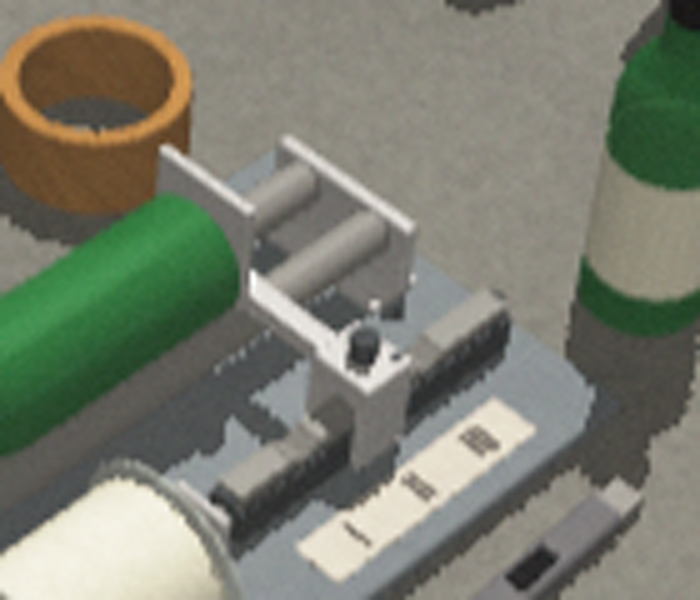

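View pics/l_top.png

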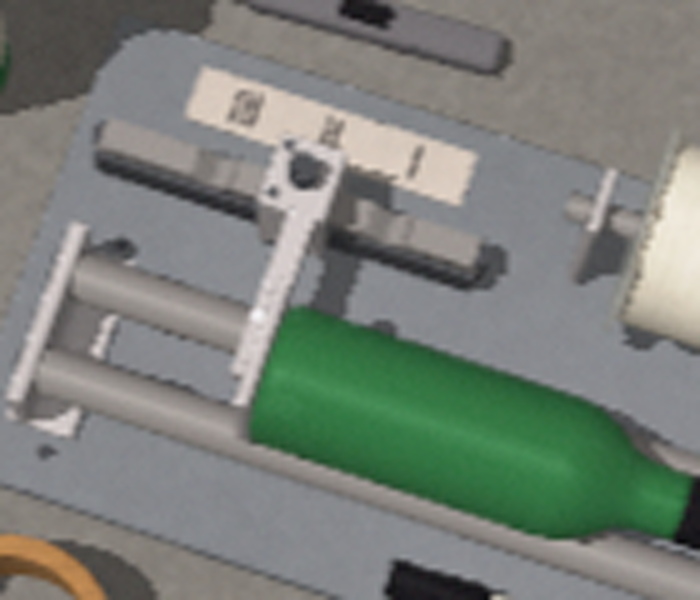

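View pics/lf_top.png

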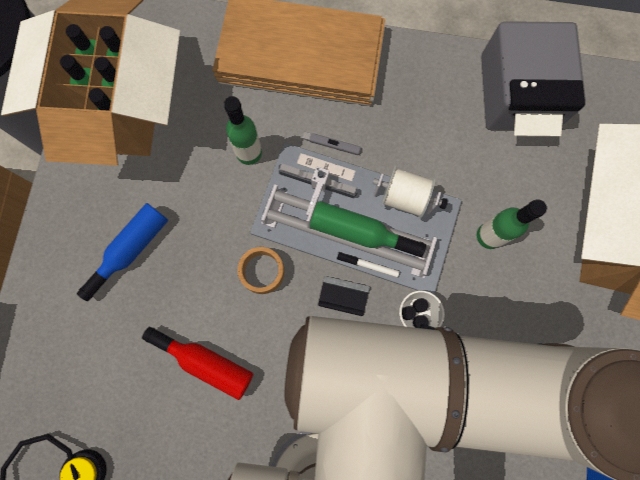

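The foot meets the plate with no gap (top crop ≈(250,410)). The pin head is still at scene px (382.6, 269), the same as before the bottle push, and the other things haven't moved. I'm handing it in.

Run:
```python
from h import *
env.close_job(); st()
```

```text
the job is handed in; nothing more can be done
the job is handed in; nothing more can be done
```

I pushed the stop into the middle notch and the bottle up against it, then handed the job in at about 34 s. No verdict was reported.

**Stop:** It began in the outer notch and took about 10 N to climb out. The force fell to zero as the pin drew it in. A light touch then found it exactly 40 mm further in. The saddle stands beside the two strokes, and the pin head was at the same pixel before and after the bottle push.

**Bottle:** I pushed it by the mouth at about 3–5 N, roughly 70 mm along the rollers. It stopped at the same place (TCP jig y −0.155) on two gentle presses, the second limited to 9 N. The last pictures show the foot against the plate with no visible gap. The other things look where they were, and the arm was clear.

**Checks that disagreed:**
- **Finger tips:** In the pictures they sit about 20 mm above the reported TCP. My first approach at the mouth therefore passed over the neck without touching it, and I redid it lower.
- **Jig pose:** My first fit was a few pixels off because I misread some points. After I re-read them, the overlay agreed to about 2 mm.
- **Pin height:** I judged that the pin was down only from the draw-in and the stop's position, as pin height cannot be read directly.

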